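# Hang the bracket level on the drying hook

### The job

The freshly painted yellow bracket has to dry without runs: hang it on the rod of the drying hook by the one of its four holes that lets it hang level, then let go and leave it hanging there clear of the bench.

Things in the scene. Friction and masses are not known exactly. Their poses are not given: they have to be found in the camera images.
- bracket: Loose yellow 10 mm plate bracket, one metal, 0.25-0.5 kg, stands on its foot. In mm: origin at the foot's underside, mid plate, below the middle of the top bar; x square to the plate, y along the bar, z up. Upside-down L in x -5..5: bar y -90..90, z 110..180; leg y 30..90, z 10..110; foot slab x -30..30, y -15..90, z 0..10. Hung by a wrong hole it leans 25 degrees or more.
- bracket_bar (a point): Middle of the bracket bar's top edge (axes as the bracket's, mm). Four equal through holes at y -58, -16, 26, 68, house-shaped: 26 wide, floor at z -59, straight sides up to z -45, then a pointed roof with ridge at z -26; solid plate above that to grip. An 8 mm rod rests in the roof, its centre at z -33; friction there can hold a lean of a few degrees.
- hook_rod (a point): Point on the axis of the drying hook's level 8 mm steel rod, 200 mm above the bench; x along the rod, away from its free end, which faces roughly the robot; z up. The rod runs from a red 12 mm ball (centre x = -52 mm) to a dark 16 mm upright (near face x = +60 mm, its top 6 mm above the rod's axis). Nothing is above the rod.
- drying_hook: The drying hook: grey base plate, dark upright and steel rod, fixed to the bench. Origin on the bench straight below hook_rod, same axes. Base x -45..105, y -50..50 mm, 14 mm thick (screw heads to 18 mm).

How it is judged:
At the end, for the whole second after the job is handed in: The bracket hangs at rest with the rod through its balance hole (the rod in the upper part of that hole), its upright axis within 12 degrees of vertical, its foot more than 30 mm above the bench (angle between bracket's own z axis and vertical below 0.21 rad and height (world z) of bracket above 0.03 m and y of hook_rod in the frame of bracket between 0.006 and 0.046 m and z of hook_rod in the frame of bracket between 0.13 and 0.16 m and x of bracket in the frame of hook_rod between -0.07 and 0.07 m and linear speed of bracket below 0.05 m/s and angular speed of bracket below 0.5 rad/s); the robot touches nothing.
It also fails if it takes over 45 s, if anything falls off the work surface, if the arm or the gripper's body presses on something with over 40 N, if the wrist force passes 120 N, or if a joint passes its speed limit or range.

### The arm

A 6-joint arm with a two-finger parallel gripper is mounted at the origin on a cart in front of the work surface, level with it; the furniture and walls round the work are solid. World frame = base frame: x ahead of the robot, y to its left, z up, the work surface at z = 0. Lengths are in m, angles in rad, forces in N, time in s.
With the tool pointing down it reaches from about 0.35 to 0.975 m from the base axis. Payload 4.9 kg.
Tool frame: the origin (TCP) lies between the finger pads; the fingertips stand 22 mm ahead of it and the grasp point (between the pads) lies 3 mm ahead of it; z points along the fingers, y is the line along which they close (so a half turn about z gives the same grasp; the last joint's range is limited). The gripper opens to 85 mm and grips with 20 to 120 N. Pads are 22 mm wide; open, the fingers measure 114 mm over their backs; the gripper's body (76 mm by 85 mm) begins 54 mm behind the grasp point. The pads swing forward as they close: fully open they stand 13 mm farther back than shut.
Start: joints at [-0.119, 0.053, 1.613, -0, 1.476, -0.119], TCP at [0.625, 0, 0.253] pointing down, gripper open.
Joint ranges: [-3.01, 3.01], [-1.01, 2.22], [0.06, 2.58], [-1.02, 4.17], [0.09, 2.62], [-3.14, 3.14]. Speed limits (rad/s): [2.57, 2.57, 3.14, 3.14, 3.14, 3.14].

### API

Orientations are given as a unit quaternion [w, x, y, z].
In Python, from plant import state, grab_frame, get_calibration, job_done, recognise, regions_of gives the robot as it stands.
- The arm moves only by the tool apply_moves, never from a script. Its argument "targets" is a list of rows, each an object with "translation": the shift along the tool's x, y, z normalised to -1 to 1, where 1 is 100 mm, a list of three; "twist": the turn about the tool's z normalised to -1 to 1, where 1 is 0.1 rad; "hand": the opening, from 0 (shut) to 1 (fully open). A call has 1 to 8 rows; each row shifts and turns the commanded pose from where the row before left it, along the tool's axes as they then stand; what a row does not reach is not made up. A row lasts 1/10 s, in which the tool goes at most 50 mm and 8.59 degrees, less where a joint would pass 70% of its speed; a pose out of reach is approached as far as the arm can. A call with a number of a shift or a turn outside -1 to 1 is refused whole. A call with a gripper value outside its range is refused whole. The fingers move at their own pace and stop on an object; the grip force is fixed at half the most. Time passes only in rows, so rows that do not move let the fingers close. It gives the time, the measured TCP pose, the force, the opening and the grip force at its end, in the units of the state.
- state(): the state, without advancing time (a new reading comes with each control period).
- grab_frame(name): name is "scene" or "side" or "wrist"; returns the picture (480x640x3 uint8, red, green, blue); there is no depth.
- get_calibration(name): a dict with "camera_matrix" (3x3 intrinsics, pixels), "pose" (4x4, takes a point from camera to world coordinates). Camera axes: x right, y up, looking along -z (the intrinsics and any distortion apply to the point x, -y, -z); pixel columns grow to the right and rows downward; lengths in m; the calibration is good to about 2 mm. A picture is of the moment at which its call begins: read the wrist's pose just before it. get_calibration takes no time and is no camera call; for the wrist camera it gives the pose at the moment of the call.
- job_done(): hands the job in; it is judged then, once.
Trained networks look in the newest picture that a camera, given by its name, has taken for a name from the list of things; names that differ only in an ending like _2 or _b are one class to them, and where a whole thing is asked for, a point or a joint stands for the part that bears it (a point fixed in the world has none). Each returns a list of dicts, best first, with "score" (0 to 1); they miss things now and then, are a little off and sometimes report something else, mostly with a low value. They report only what shows in the picture. A call takes as long as a camera call.
- recognise(camera, query): "point" ([x, y, z] in m, in world coordinates, good to about 4 mm: the middle of the surface that is visible of it).
- regions_of(camera, query): "pixels" (480x640 bool, what is visible of it).
The state is a dict: "time": time; "joint_pos": joint angles; "joint_vel": joint speeds; "joint_efforts": joint torques, N m; "tool_pos": TCP position; "tool_rot": TCP orientation; "contact_force": force on the tool from outside, world axes, zero at the start; "ft_torque": the same for the moment, N m; "gripper_width": opening from 0.0 (shut) to 1.0 (fully open); "grasp_force": force on a finger pad.
Only numpy, scipy, OpenCV 4.12 (cv2) and the standard library are available. Lean on these libraries where they do the work, as an engineer would, in place of code of your own. Each camera call takes 0.05 s, during which the arm holds its last target. There are 200 camera calls.

## Working session

There is one attempt and no reset: what is moved stays moved. The work goes in short steps, Python scripts to look and compute and a tool call to move; the robot and the scene stay as the last step left them, time stands still between calls to the robot, and variables do not carry over. Pictures are saved under pics/ and viewed, at most 10 in all, crops included, and the job is handed in when it is done.

Besides the shell and the picture viewer there is one more tool, called by a JSON object that holds its "name" and its "arguments". apply_moves: Moves the arm, as the interface text tells. Its arguments: {"type":"object","properties":{"targets":{"type":"array"}},"required":["targets"]}

```bash
mkdir -p pics
cat > h.py <<'E'
import numpy as np,cv2
from plant import *
def save(n,f):
    im=grab_frame(n);cv2.imwrite(f'pics/{f}.png',im[:,:,::-1]);return im
def proj(n,P):
    c=get_calibration(n);T=np.linalg.inv(np.array(c['pose']));p=np.atleast_2d(P)@T[:3,:3].T+T[:3,3]
    q=np.c_[p[:,0],-p[:,1],-p[:,2]]@np.array(c['camera_matrix']).T;return q[:,:2]/q[:,2:]
def ray(n,uv):
    c=get_calibration(n);T=np.array(c['pose']);d=np.linalg.inv(np.array(c['camera_matrix']))@[uv[0],uv[1],1]
    return T[:3,3],T[:3,:3]@[d[0],-d[1],-d[2]]
def onplane(n,uv,z):
    o,d=ray(n,uv);return o+d*(z-o[2])/d[2]
E
python3 - <<'E'
from h import *
ims=[]
for n in ['scene','side']:
    save(n,n+'0')
    for q in ['bracket','bracket_bar','hook_rod','drying_hook']:
        print(n,q,[(np.round(r['point'],3),round(r['score'],2)) for r in recognise(n,q)[:2]])
print(get_calibration('scene'),get_calibration('side')); print(state())
E
```

```text
scene bracket [(array([0.403, 0.161, 0.016]), 0.92)]
scene bracket_bar [(array([0.404, 0.158, 0.015]), 0.88)]
scene hook_rod [(array([ 0.639, -0.292,  0.011]), 0.72)]
scene drying_hook [(array([ 0.636, -0.292,  0.011]), 0.79)]
side bracket [(array([0.414, 0.131, 0.122]), 0.9)]
side bracket_bar [(array([0.414, 0.126, 0.116]), 0.94)]
side hook_rod [(array([ 0.631, -0.305,  0.014]), 0.86), (array([0.412, 0.127, 0.117]), 0.52)]
side drying_hook [(array([ 0.633, -0.309,  0.013]), 0.67)]
{'camera_matrix': array([[541.77848474,   0.        , 319.81341728],
       [  0.        , 541.77848474, 238.34669857],
       [  0.        ,   0.        ,   1.        ]]), 'pose': array([[-0.8700873 ,  0.27238155, -0.41079968,  0.14733034],
       [-0.49286589, -0.49025049,  0.71884468,  0.62620434],
       [-0.00559471,  0.82792678,  0.5608083 ,  0.67870943],
       [ 0.        ,  0.        ,  0.        ,  1.        ]])} {'camera_matrix': array([[459.13640255,   0.        , 320.17422598],
       [  0.        , 459.13640255, 242.91291486],
       [  0.        ,   0.        ,   1.        ]]), 'pose': array
[... 292 characters left out ...]
 5.27306206e-02,  1.61290526e+00, -4.30251260e-06,
        1.47601724e+00, -1.18960500e-01]), 'joint_vel': array([-7.01439592e-04, -1.26781716e-03, -4.81866239e-04, -1.30067722e-03,
       -1.04536526e-03, -8.25947858e-05]), 'joint_efforts': array([ 1.66286550e-04, -3.93205512e+01, -3.70031905e+01, -2.47303831e-05,
        1.34186728e-03, -6.00237342e-06]), 'tool_pos': array([6.24975159e-01, 7.52122374e-06, 2.53281425e-01]), 'tool_rot': array([-2.24415304e-05,  7.07117635e-01,  7.07095927e-01, -2.03736164e-05]), 'contact_force': array([-0.18816049,  0.22612007, -0.31995515]), 'ft_torque': array([ 0.01787196, -0.01272988, -0.01949788]), 'grasp_force': 0.0, 'gripper_width': 0.9995388408284049}
```

View pics/scene0.png

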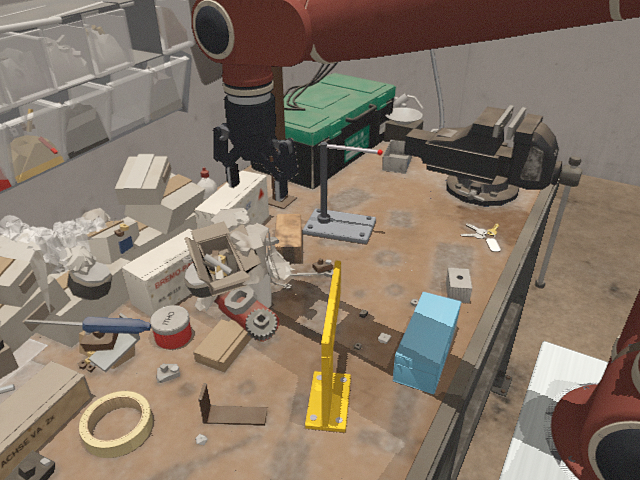

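View pics/side0.png

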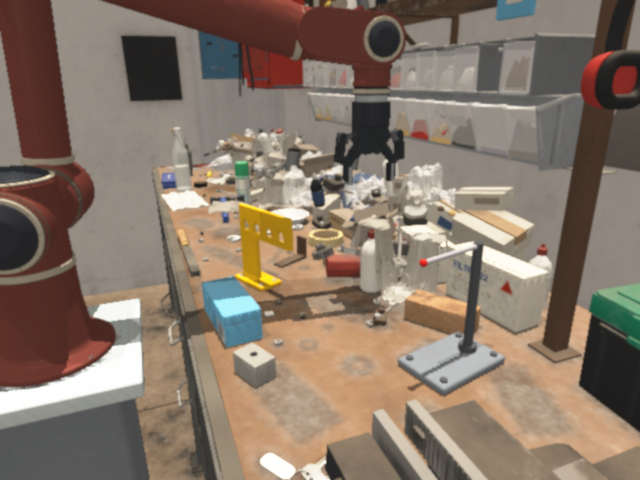

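The scene picture shows the bracket roughly edge-on (bar top near (337,262), foot near (330,400)), the red ball at (380,152) and the upright top at (323,147). In the side picture the bar runs from (240,205) to (292,250), the ball is at (424,263) and the upright top at (478,246). By area the centre of mass lies at y ≈ 26 mm, so the balance hole is y = 26. Next I'll fit the poses.

```bash
cat >> h.py <<'E'
from scipy.optimize import minimize, least_squares
def box(x,y,z): return np.array([[a,b,c] for a in x for b in y for c in z])/1000.
BOX=[box((-5,5),(-90,90),(110,180)),box((-5,5),(30,90),(10,110)),box((-30,30),(-15,90),(0,10))]
HOLES=[np.array([[0,y+a,180+b] for a,b in((-13,-59),(13,-59),(13,-45),(0,-26),(-13,-45))])/1000. for y in(-58,-16,26,68)]
def Tr(P,p): 
    c,s=np.cos(p[3]),np.sin(p[3]);return P@np.array([[c,-s,0],[s,c,0],[0,0,1]]).T+p[:3]
def sil(n,p):
    m=np.zeros((480,640),np.uint8)
    for B in BOX: cv2.fillConvexPoly(m,cv2.convexHull(np.round(proj(n,Tr(B,p))*16).astype(np.int32)),1,shift=4)
    def poly(dx,h):
        k=np.zeros((480,640),np.uint8);cv2.fillPoly(k,[np.round(proj(n,Tr(h+[dx,0,0],p))*16).astype(np.int32)],1,shift=4);return k
    for h in HOLES: m[(poly(-.005,h)&poly(.005,h))>0]=0
    return m>0
def ymask(im):
    h=cv2.cvtColor(im,cv2.COLOR_RGB2HSV);return (h[...,0]>20)&(h[...,0]<32)&(h[...,1]>190)&(h[...,2]>70)
def biggest(m):
    k,l,s,_=cv2.connectedComponentsWithStats(m.astype(np.uint8));return l==1+np.argmax(s[1:,4])
E
python3 - <<'E'
from h import *
S=cv2.imread('pics/scene0.png')[:,:,::-1];D=cv2.imread('pics/side0.png')[:,:,::-1]
ms={'scene':biggest(ymask(S)),'side':biggest(ymask(D))}
print({k:(v.sum()) for k,v in ms.items()})
def f(p):
    q=[p[0],p[1],0,p[2]];t=0
    for n,m in ms.items():
        s=sil(n,q);t+=1-(s&m).sum()/(s|m).sum()
    return t
best=None
for y in np.arange(0,6.28,.35):
    for dy in(-.03,.03):
        r=minimize(f,[.41-.0,.13+dy,y],method='Nelder-Mead',options=dict(initial_simplex=[[.41,.13+dy,y],[.43,.13+dy,y],[.41,.15+dy,y],[.41,.13+dy,y+.2]],maxiter=60))
        if best is None or r.fun<best.fun: best=r
r=minimize(f,best.x,method='Nelder-Mead',options=dict(initial_simplex=best.x+np.vstack([np.zeros(3),np.diag([.005,.005,.05])])))
print(r.x,r.fun)
def red(im):
    h=cv2.cvtColor(im,cv2.COLOR_RGB2HSV);return ((h[...,0]<8)|(h[...,0]>172))&(h[...,1]>150)&(h[...,2]>120)
for n,im,c in(('scene',S,(380,152)),('side',D,(424,263))):
    k=red(im);w=np.zeros_like(k);w[c[1]-9:c[1]+10,c[0]-9:c[0]+10]=1;ys,xs=np.nonzero(k&w)
    uv=(xs.mean(),ys.mean());print(n,'ball',uv,len(xs),onplane(n,uv,.2))
print('upr',onplane('scene',(323,146),.206),onplane('side',(478,245),.206))
for n,im in(('scene',S),('side',D)):
    o=im.copy();c,_=cv2.findContours(sil(n,[r.x[0],r.x[1],0,r.x[2]]).astype(np.uint8),cv2.RETR_LIST,2);cv2.drawContours(o,c,-1,(255,0,0),1)
    a=o[180:310,200:330] if n=='side' else o[240:440,260:400]; b=im[230:400,380:520] if n=='side' else im[130:250,290:400]
    A=[cv2.resize(z,(390,390)) for z in(a,b)];cv2.imwrite(f'pics/fit_{n}.png',np.hstack(A)[:,:,::-1])
a,b=[cv2.imread(f'pics/fit_{n}.png') for n in('scene','side')];cv2.imwrite('pics/fit.png',cv2.resize(np.vstack([a,b]),(600,600)))
E
```

```text
{'scene': np.int64(2926), 'side': np.int64(2334)}Traceback (most recent call last):
  File "<stdin>", line 13, in <module>
    res = _minimize_neldermead(fun, x0, args, callback, bounds=bounds,
                               **options)
    fxcc = func(xcc)
    fx = function(np.copy(x), *(wrapper_args + args))
  File "<stdin>", line 8, in f
  File "h.py", line 24, in sil
    for h in HOLES: m[(poly(-.005,h)&poly(.005,h))>0]=0
                                     ~~~~^^^^^^^^
  File "h.py", line 23, in poly
    k=np.zeros((480,640),np.uint8);cv2.fillPoly(k,[np.round(proj(n,Tr(h+[dx,0,0],p))*16).astype(np.int32)],1,shift=4);return k
                                                            ~~~~^^^^^^^^^^^^^^^^^^^^
  File "h.py", line 6, in proj
    c=get_calibration(n);T=np.linalg.inv(np.array(c['pose']));p=np.atleast_2d(P)@T[:3,:3].T+T[:3,3]
ValueError: time passes only in moves, steps and waits
```

```bash
python3 - <<'E'
s=open('h.py').read()
s=s.replace("def proj(","""_C={}
def cal(n):
    if n not in _C:
        if n!='wrist':
            import os,pickle
            f=f'cal_{n}.pkl'
            if os.path.exists(f): _C[n]=pickle.load(open(f,'rb'))
            else:
                _C[n]=get_calibration(n);pickle.dump(_C[n],open(f,'wb'))
        else: _C[n]=get_calibration(n)
    return _C[n]
def proj(""",1).replace("c=get_calibration(n);","c=cal(n);")
open('h.py','w').write(s)
E
cat > fit0.py <<'E'
from h import *
save('scene','scene1');save('side','side1')
S=cv2.imread('pics/scene0.png')[:,:,::-1];D=cv2.imread('pics/side0.png')[:,:,::-1]
ms={'scene':biggest(ymask(S)),'side':biggest(ymask(D))}
def f(p):
    q=[p[0],p[1],0,p[2]];t=0
    for n,m in ms.items():
        s=sil(n,q);t+=1-(s&m).sum()/(s|m).sum()
    return t
best=None
for y in np.arange(0,6.28,.35):
    for dy in(-.03,.03):
        r=minimize(f,[.41-.0,.13+dy,y],method='Nelder-Mead',options=dict(initial_simplex=[[.41,.13+dy,y],[.43,.13+dy,y],[.41,.15+dy,y],[.41,.13+dy,y+.2]],maxiter=60))
        if best is None or r.fun<best.fun: best=r
r=minimize(f,best.x,method='Nelder-Mead',options=dict(initial_simplex=best.x+np.vstack([np.zeros(3),np.diag([.005,.005,.05])])))
print(r.x,r.fun)
def red(im):
    h=cv2.cvtColor(im,cv2.COLOR_RGB2HSV);return ((h[...,0]<8)|(h[...,0]>172))&(h[...,1]>150)&(h[...,2]>120)
for n,im,c in(('scene',S,(380,152)),('side',D,(424,263))):
    k=red(im);w=np.zeros_like(k);w[c[1]-9:c[1]+10,c[0]-9:c[0]+10]=1;ys,xs=np.nonzero(k&w)
    uv=(xs.mean(),ys.mean());print(n,'ball',uv,len(xs),onplane(n,uv,.2))
print('upr',onplane('scene',(323,146),.206),onplane('side',(478,245),.206))
for n,im in(('scene',S),('side',D)):
    o=im.copy();c,_=cv2.findContours(sil(n,[r.x[0],r.x[1],0,r.x[2]]).astype(np.uint8),cv2.RETR_LIST,2);cv2.drawContours(o,c,-1,(255,0,0),1)
    a=o[180:310,200:330] if n=='side' else o[240:440,260:400]; b=im[230:400,380:520] if n=='side' else im[130:250,290:400]
    A=[cv2.resize(z,(390,390)) for z in(a,b)];cv2.imwrite(f'pics/fit_{n}.png',np.hstack(A)[:,:,::-1])
a,b=[cv2.imread(f'pics/fit_{n}.png') for n in('scene','side')];cv2.imwrite('pics/fit.png',cv2.resize(np.vstack([a,b]),(600,600)))
E
python3 fit0.py
```

```text
[0.42595086 0.10662291 0.39694302] 0.45194604581104547
scene ball (np.float64(379.77777777777777), np.float64(151.5)) 18 [ 0.54726085 -0.32513922  0.2       ]
side ball (np.float64(422.8863636363636), np.float64(262.20454545454544)) 44 [ 0.54783526 -0.32244595  0.2       ]
upr [ 0.65651846 -0.28077202  0.206     ] [ 0.6534432  -0.30841452  0.206     ]
```

View pics/fit.png

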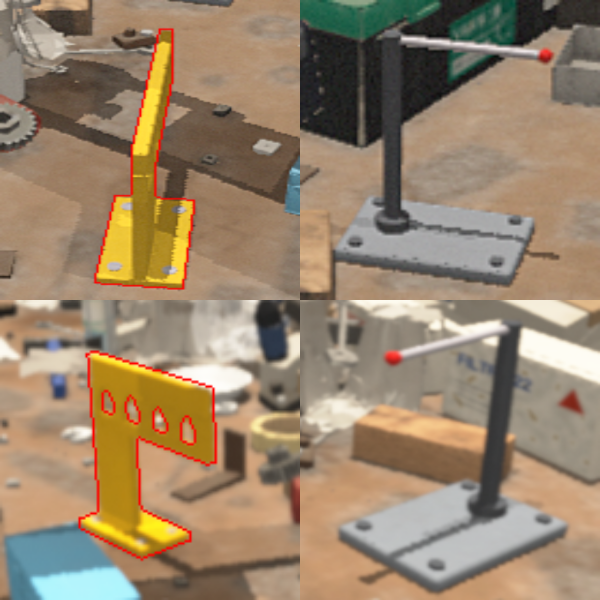

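```bash
cat > fh.py <<'E'
from h import *
import itertools
side=np.array([[398.7,355.8],[440.7,387.5],[504.6,354.7],[456,333]]);scene=np.array([[303.6,230],[368.8,238],[375.4,218],[316.4,211]])
K=np.array([[-45,-50,14],[-45,50,14],[105,50,14],[105,-50,14]])/1000.
ball=np.array([[-.052,0,.2]]);up=np.array([[.068,0,.206]])
best=None
for a,b in itertools.product(range(4),range(4)):
  for fa in(1,-1):
   ia=[(a+fa*i)%4 for i in range(4)]; ib=[(b-i if fa>0 else b+i)%4 for i in range(4)]
   for ibb in ([(b+i)%4 for i in range(4)],[(b-i)%4 for i in range(4)]):
    def f(p):
        q=[p[0],p[1],0,p[2]];g=lambda n,P:proj(n,Tr(P,q))
        return np.r_[(g('side',K[ia])-side).ravel(),(g('scene',K[ibb])-scene).ravel(),2*(g('side',ball)-[422.9,262.2]).ravel(),2*(g('scene',ball)-[379.8,151.5]).ravel(),(g('side',up)-[479,245.5]).ravel(),(g('scene',up)-[323.5,146]).ravel()]
    r=least_squares(f,[.6,-.31,.1],loss='soft_l1')
    if best is None or r.cost<best[0]: best=(r.cost,r.x,r.fun.round(1),ia,ibb)
print(best)
x=best[1];print('ball',Tr(ball,[x[0],x[1],0,x[2]]))
E
python3 fh.py
```

```text
(np.float64(23.98385543655798), array([ 0.59713751, -0.31116122,  0.24064421]), array([-3.1,  1.8,  2.6,  1.8,  0.5,  0.4,  0.3, -3.3, -1.7, -0.7, -1.2,
        1.2,  0.8, -2.1, -2.1, -3.7, -0.6,  0.8, -0.1,  0.7, -1.6, -4.1,
        0. , -3.1]), [1, 0, 3, 2], [2, 1, 0, 3])
ball [[ 0.54663591 -0.3235543   0.2       ]]
```

{"name": "apply_moves", "arguments": {"targets": [{"translation": [0.2,-0.3,0],"twist": 0,"hand": 1},{"translation": [0.2,-0.35,0],"twist": 0,"hand": 1},{"translation": [0.2,-0.35,0],"twist": 0,"hand": 1},{"translation": [0.2,-0.35,0],"twist": 0,"hand": 1},{"translation": [0.2,-0.35,0],"twist": 0,"hand": 1},{"translation": [0.2,-0.3,0],"twist": 0,"hand": 1},{"translation": [0.1,-0.09,0],"twist": 0,"hand": 1},{"translation": [0,0,0],"twist": -1,"hand": 1}]}}

```text
time: 1.4
tool_pos: [0.4153, 0.1311, 0.2537]
tool_rot: [0.001, 0.669, 0.743, 0.001]
contact_force: [-0.4, 0.9, 0.9]
gripper_width: 1.003
grasp_force: 0.0
```

{"name": "apply_moves", "arguments": {"targets": [{"translation": [0,0,0],"twist": -1,"hand": 1},{"translation": [0,0,0],"twist": -1,"hand": 1},{"translation": [0,0,0],"twist": -0.97,"hand": 1},{"translation": [0,0,0],"twist": 0,"hand": 1},{"translation": [0,0,0],"twist": 0,"hand": 1}]}}

```text
time: 1.9
tool_pos: [0.4164, 0.1299, 0.2534]
tool_rot: [0.0, 0.555, 0.832, 0.0]
contact_force: [-0.5, -0.1, 1.0]
gripper_width: 1.0
grasp_force: 0.0
```

```bash
cat > w.py <<'E'
import sys
from h import *
s=state();p=[.42595,.10662,0,.39694];im=save('wrist',sys.argv[1]).copy()
print(s['time'],s['tool_pos'],s['tool_rot'],s['contact_force'])
R=cv2.Rodrigues;w,x,y,z=s['tool_rot']
from scipy.spatial.transform import Rotation as Ro
M=Ro.from_quat([x,y,z,w]).as_matrix();print('tool y yaw',np.arctan2(M[1,1],M[0,1]),'z',M[:,2])
c,_=cv2.findContours(sil('wrist',p).astype(np.uint8),cv2.RETR_LIST,2);cv2.drawContours(im,c,-1,(255,0,0),1)
cv2.imwrite(f'pics/{sys.argv[1]}o.png',im[:,:,::-1])
E
python3 w.py w1
```

```text
1.9 [0.41642082 0.1298887  0.25338015] [1.05484798e-04 5.54719260e-01 8.32037578e-01 1.47249051e-05] [-0.47864728 -0.0861929   0.99813391]
tool y yaw 0.39474529880886766 z [ 1.91871008e-04 -9.25255492e-05 -9.99999977e-01]
```

View pics/w1o.png

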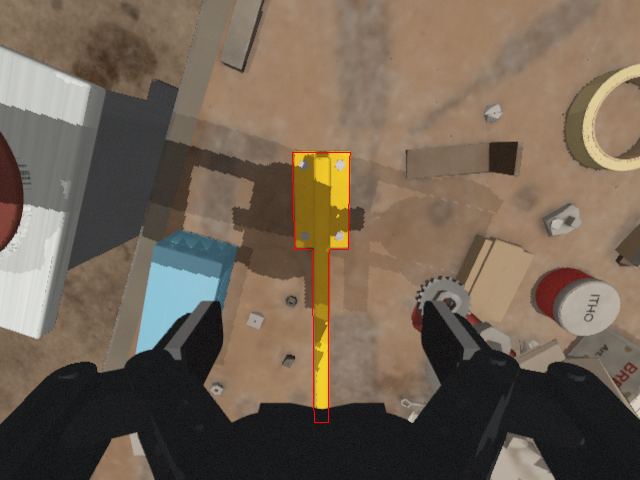

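The wrist overlay matches the bracket: bar centred at column 321 between the fingers. I'll go down and grip.

{"name": "apply_moves", "arguments": {"targets": [{"translation": [0,0,0.3],"twist": 0,"hand": 1},{"translation": [0,0,0.3],"twist": 0,"hand": 1},{"translation": [0,0,0.14],"twist": 0,"hand": 1},{"translation": [0,0,0],"twist": 0,"hand": 1},{"translation": [0,0,0],"twist": 0,"hand": 0},{"translation": [0,0,0],"twist": 0,"hand": 0},{"translation": [0,0,0],"twist": 0,"hand": 0},{"translation": [0,0,0],"twist": 0,"hand": 0}]}}

```text
time: 2.75
tool_pos: [0.4166, 0.1301, 0.1804]
tool_rot: [0.001, 0.554, 0.833, 0.001]
contact_force: [-0.7, 0.3, -0.1]
gripper_width: 0.334
grasp_force: 0.0
```

{"name": "apply_moves", "arguments": {"targets": [{"translation": [0,0,0],"twist": 0,"hand": 0},{"translation": [0,0,0],"twist": 0,"hand": 0},{"translation": [0,0,0],"twist": 0,"hand": 0},{"translation": [0,0,0],"twist": 0,"hand": 0},{"translation": [0,0,0],"twist": 0,"hand": 0},{"translation": [0,0,0],"twist": 0,"hand": 0}]}}

```text
time: 3.35
tool_pos: [0.4166, 0.13, 0.1801]
tool_rot: [0.001, 0.554, 0.833, 0.001]
contact_force: [1.4, -0.8, 4.6]
gripper_width: 0.102
grasp_force: 61.8
```

{"name": "apply_moves", "arguments": {"targets": [{"translation": [0,0,-0.1],"twist": 0,"hand": 0},{"translation": [0,0,-0.2],"twist": 0,"hand": 0},{"translation": [0,0,-0.3],"twist": 0,"hand": 0},{"translation": [0,0,-0.3],"twist": 0,"hand": 0},{"translation": [0,0,-0.3],"twist": 0,"hand": 0},{"translation": [0,0,-0.2],"twist": 0.5,"hand": 0},{"translation": [0,0,0],"twist": 0.55,"hand": 0},{"translation": [0,0,0],"twist": 0.5,"hand": 0}]}}

```text
time: 4.15
tool_pos: [0.4154, 0.13, 0.3191]
tool_rot: [-0.001, 0.617, 0.787, -0.001]
contact_force: [0.6, 0.6, -3.9]
gripper_width: 0.1
grasp_force: 60.7
```

```bash
cat > go.py <<'E'
import sys
from h import *
from scipy.spatial.transform import Rotation as Ro
s=state();w,x,y,z=s['tool_rot'];M=Ro.from_quat([x,y,z,w]).as_matrix()
t=np.array(eval(sys.argv[1]));print(s['time'],s['tool_pos'],'yaw',np.arctan2(M[1,1],M[0,1]),'z',M[:,2],'width',s['gripper_width']);print('units',10*M.T@(t-s['tool_pos']))
E
python3 go.py "[.505,-.334,.32]"
```

```text
4.15 [0.41541538 0.13000492 0.31907599] yaw 0.24000865265146984 z [-1.65152442e-03 -6.34520140e-05 -9.99998634e-01] width 0.09989757363332888
units [-4.71999575 -0.23283791 -0.01042519]
```

{"name": "apply_moves", "arguments": {"targets": [{"translation": [-0.15,0,0],"twist": 0,"hand": 0},{"translation": [-0.3,-0.03,0],"twist": 0,"hand": 0},{"translation": [-0.4,-0.03,0],"twist": 0,"hand": 0},{"translation": [-0.4,-0.03,0],"twist": 0,"hand": 0},{"translation": [-0.4,-0.03,0],"twist": 0,"hand": 0},{"translation": [-0.4,-0.03,0],"twist": 0,"hand": 0},{"translation": [-0.4,-0.03,0],"twist": 0,"hand": 0},{"translation": [-0.4,-0.03,0],"twist": 0,"hand": 0}]}}

```text
time: 4.95
tool_pos: [0.463, -0.1529, 0.3178]
tool_rot: [-0.002, 0.617, 0.787, -0.0]
contact_force: [0.9, 0.1, -2.5]
gripper_width: 0.105
grasp_force: 60.7
```

{"name": "apply_moves", "arguments": {"targets": [{"translation": [-0.4,0,0],"twist": 0,"hand": 0},{"translation": [-0.4,0,0],"twist": 0,"hand": 0},{"translation": [-0.4,0,0],"twist": 0,"hand": 0},{"translation": [-0.35,-0.02,0],"twist": 0,"hand": 0},{"translation": [-0.2,0,0],"twist": 0,"hand": 0},{"translation": [-0.12,0,0],"twist": 0,"hand": 0},{"translation": [0,0,0],"twist": 0,"hand": 0}]}}

```text
time: 5.65
tool_pos: [0.5063, -0.3342, 0.3177]
tool_rot: [-0.002, 0.617, 0.787, 0.0]
contact_force: [0.3, -0.3, -3.3]
gripper_width: 0.101
grasp_force: 60.7
```

```bash
python3 go.py "[.505,-.334,.246]"
```

```text
5.65 [ 0.50631423 -0.33424099  0.31772671] yaw 0.24080128868130693 z [-0.00247938  0.00214225 -0.99999463] width 0.10064023630636529
units [ 0.00355816 -0.01082771  0.717301  ]
```

Lower to insertion height (plate 95 mm before the rod point, 37 mm before the ball tip).

{"name": "apply_moves", "arguments": {"targets": [{"translation": [0,0,0.2],"twist": 0,"hand": 0},{"translation": [0,0,0.3],"twist": 0,"hand": 0},{"translation": [0,0,0.2],"twist": 0,"hand": 0},{"translation": [0,0,0.02],"twist": 0,"hand": 0},{"translation": [0,0,0],"twist": 0,"hand": 0}]}}

```text
time: 6.15
tool_pos: [0.5066, -0.3325, 0.247]
tool_rot: [-0.001, 0.616, 0.788, 0.0]
contact_force: [0.4, 0.5, -1.9]
gripper_width: 0.104
grasp_force: 60.7
```

```bash
cat > chk.py <<'E'
from h import *
# bracket pose in hand: free x,y,z,yaw, fit; hook ball refit
ims={n:save(n,n+'2') for n in('scene','side')};s=state();print(s['time'],s['tool_pos'])
ms={n:biggest(cv2.morphologyEx(ymask(im).astype(np.uint8),cv2.MORPH_CLOSE,np.ones((3,3)))*0+ymask(im)) for n,im in ims.items()}
t=s['tool_pos'];y=.241;p0=np.array([t[0]+.026*np.sin(y),t[1]-.026*np.cos(y),t[2]-.180,y]);print('pred',p0)
def f(p):
    return sum(1-(a&m).sum()/(a|m).sum() for n,m in ms.items() for a in[sil(n,p)])
r=minimize(f,p0,method='Nelder-Mead',options=dict(initial_simplex=p0+np.vstack([np.zeros(4),np.diag([.006,.006,.006,.05])])))
print('fit',r.x,r.fun,f(p0)); out=[]
for n,im in ims.items():
    o=im.copy()
    for p,c in((p0,(255,0,0)),):
        k,_=cv2.findContours(sil(n,p).astype(np.uint8),cv2.RETR_LIST,2);cv2.drawContours(o,k,-1,c,1)
    u=proj(n,t).astype(int)[0];a=np.clip(u-[80,40],0,None);a=[max(0,u[0]-90),max(0,u[1]-30)]
    out.append(cv2.resize(o[a[1]:a[1]+220,a[0]:a[0]+160],(400,550),interpolation=cv2.INTER_CUBIC));print(n,'crop',a)
cv2.imwrite('pics/chk.png',np.hstack(out)[:,:,::-1])
E
python3 chk.py
```

```text
6.25 [ 0.50739101 -0.3336583   0.24923253]
pred [ 0.51359653 -0.3589069   0.06923253  0.241     ]
fit [ 0.51329575 -0.35618099  0.06705891  0.28332569] 0.5067091865433431 0.5639400918311428
scene crop [np.int64(311), np.int64(101)]
side crop [np.int64(313), np.int64(205)]
```

View pics/chk.png

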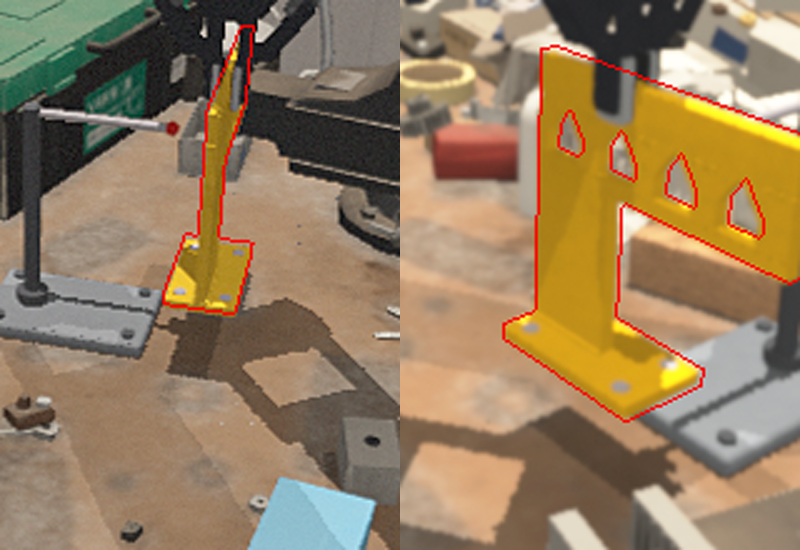

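The side view matches the predicted pose to about 2 mm (balance hole at (622,155) in the crop). The ball is within about 3 mm of the hole axis, and the clearance is 5–7 mm. I'll insert it slowly.

{"name": "apply_moves", "arguments": {"targets": [{"translation": [0,0.1,0],"twist": 0,"hand": 0},{"translation": [0,0.1,0],"twist": 0,"hand": 0},{"translation": [0,0.1,0],"twist": 0,"hand": 0},{"translation": [0,0.05,0],"twist": 0,"hand": 0},{"translation": [0,0.05,0],"twist": 0,"hand": 0},{"translation": [0,0.05,0],"twist": 0,"hand": 0},{"translation": [0,0,0],"twist": 0,"hand": 0}]}}

```text
time: 6.95
tool_pos: [0.5509, -0.3228, 0.2471]
tool_rot: [-0.0, 0.616, 0.787, 0.0]
contact_force: [-0.4, -0.0, -2.7]
gripper_width: 0.103
grasp_force: 60.7
```

Run:
```python
from h import *
S=save('scene','scene3');D=save('side','side3');s=state();print(s['time'],s['tool_pos'],s['contact_force'])
t=s['tool_pos'];o=[]
for n,im in(('scene',S),('side',D)):
    u=proj(n,t-[0,0,.05]).astype(int)[0];a=u-[50,45];print(n,a)
    o.append(cv2.resize(im[a[1]:a[1]+100,a[0]:a[0]+100],(400,400),interpolation=cv2.INTER_CUBIC))
cv2.imwrite('pics/ins.png',np.hstack(o)[:,:,::-1])
```

```text
7.05 [ 0.55038967 -0.32298338  0.24719255] [-0.57118133 -0.72166443 -3.1977684 ]
scene [327 107]
side [374 218]
```

View pics/ins.png

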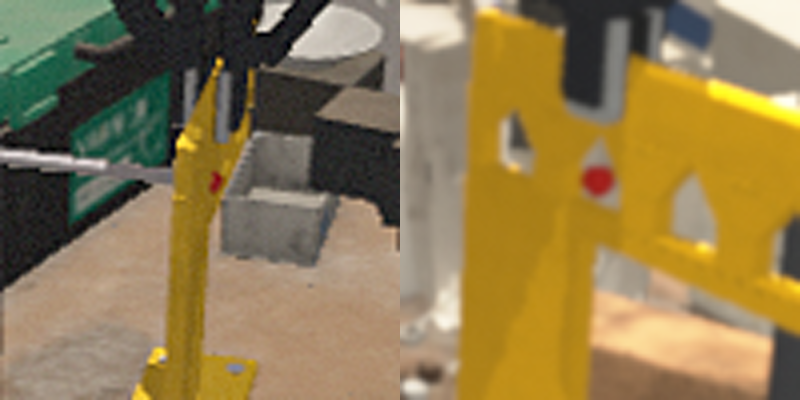

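The ball (crop (597,180)) sits centred in the second hole from the leg's outer end, below the finger at (590,110). That is the y = 26 balance hole. No contact force. I'll slide on and lower.

{"name": "apply_moves", "arguments": {"targets": [{"translation": [0,0.1,0],"twist": 0,"hand": 0},{"translation": [0,0.1,0],"twist": 0,"hand": 0},{"translation": [0,0.1,0],"twist": 0,"hand": 0},{"translation": [0,0.08,0],"twist": 0,"hand": 0},{"translation": [0,0,0.03],"twist": 0,"hand": 0},{"translation": [0,0,0.03],"twist": 0,"hand": 0},{"translation": [0,0,0.03],"twist": 0,"hand": 0},{"translation": [0,0,0],"twist": 0,"hand": 0}]}}

```text
time: 7.85
tool_pos: [0.5867, -0.3137, 0.2372]
tool_rot: [-0.001, 0.617, 0.787, -0.0]
contact_force: [-0.3, 1.6, -2.9]
gripper_width: 0.102
grasp_force: 60.7
```

{"name": "apply_moves", "arguments": {"targets": [{"translation": [0,0,0.02],"twist": 0,"hand": 0},{"translation": [0,0,0.02],"twist": 0,"hand": 0},{"translation": [0,0,0],"twist": 0,"hand": 0},{"translation": [0,0,0],"twist": 0,"hand": 0}]}}

```text
time: 8.25
tool_pos: [0.5874, -0.3143, 0.2346]
tool_rot: [0.001, 0.617, 0.787, -0.0]
contact_force: [0.9, -2.1, -3.1]
gripper_width: 0.1
grasp_force: 60.9
```

{"name": "apply_moves", "arguments": {"targets": [{"translation": [0,0,0.01],"twist": 0,"hand": 0},{"translation": [0,0,0],"twist": 0,"hand": 0},{"translation": [0,0,0.01],"twist": 0,"hand": 0},{"translation": [0,0,0],"twist": 0,"hand": 0}]}}

```text
time: 8.65
tool_pos: [0.5878, -0.3146, 0.2336]
tool_rot: [0.001, 0.617, 0.787, -0.0]
contact_force: [0.3, -4.1, 3.1]
gripper_width: 0.103
grasp_force: 61.5
```

The rod carries the weight now, so I'll open slowly and retreat upwards.

{"name": "apply_moves", "arguments": {"targets": [{"translation": [0,0,0],"twist": 0,"hand": 0.2},{"translation": [0,0,0],"twist": 0,"hand": 0.3},{"translation": [0,0,0],"twist": 0,"hand": 0.4},{"translation": [0,0,0],"twist": 0,"hand": 0.5},{"translation": [0,0,0],"twist": 0,"hand": 0.5},{"translation": [0,0,0],"twist": 0,"hand": 0.5}]}}

```text
time: 9.25
tool_pos: [0.5873, -0.3137, 0.2322]
tool_rot: [-0.0, 0.617, 0.787, 0.0]
contact_force: [0.3, -0.5, 0.5]
gripper_width: 0.497
grasp_force: 0.0
```

{"name": "apply_moves", "arguments": {"targets": [{"translation": [0,0,-0.1],"twist": 0,"hand": 0.5},{"translation": [0,0,-0.2],"twist": 0,"hand": 0.5},{"translation": [0,0,-0.3],"twist": 0,"hand": 0.5},{"translation": [0,0,-0.3],"twist": 0,"hand": 0.5},{"translation": [0,0,-0.2],"twist": 0,"hand": 0.5},{"translation": [0,0,0],"twist": 0,"hand": 0.5},{"translation": [0,0,0],"twist": 0,"hand": 0.5},{"translation": [0,0,0],"twist": 0,"hand": 0.5}]}}

```text
time: 10.05
tool_pos: [0.5868, -0.3135, 0.3402]
tool_rot: [-0.002, 0.617, 0.787, -0.0]
contact_force: [-0.3, 0.3, -0.6]
gripper_width: 0.497
grasp_force: 0.0
```

{"name": "apply_moves", "arguments": {"targets": [{"translation": [0,0,0],"twist": 0,"hand": 0.5},{"translation": [0,0,0],"twist": 0,"hand": 0.5},{"translation": [0,0,0],"twist": 0,"hand": 0.5},{"translation": [0,0,0],"twist": 0,"hand": 0.5},{"translation": [0,0,0],"twist": 0,"hand": 0.5},{"translation": [0,0,0],"twist": 0,"hand": 0.5},{"translation": [0,0,0],"twist": 0,"hand": 0.5},{"translation": [0,0,0],"twist": 0,"hand": 0.5}]}}

```text
time: 10.85
tool_pos: [0.5874, -0.3139, 0.3424]
tool_rot: [0.0, 0.617, 0.787, 0.0]
contact_force: [0.3, 0.5, -0.6]
gripper_width: 0.501
grasp_force: 0.0
```

Run:
```python
from h import *
D=save('side','side4');a=ymask(D)
for _ in range(6): b=grab_frame('side')
S=save('scene','scene4');print(state()['time'],'moved px',(ymask(b)^a).sum())
cv2.imwrite('pics/end.png',np.hstack([cv2.resize(S[80:320,280:440],(400,600)),cv2.resize(D[200:400,350:510],(400,600))])[:,:,::-1])
```

```text
11.25 moved px 36
```

View pics/end.png

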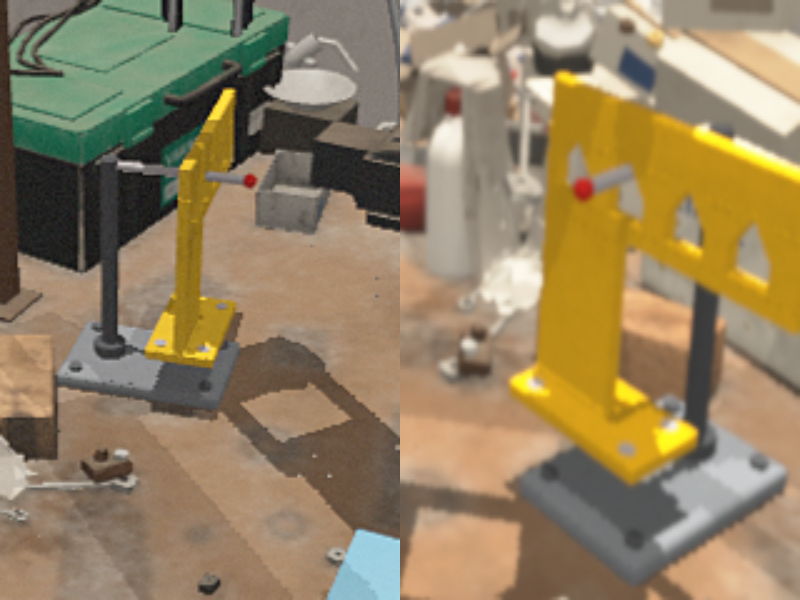

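The bracket hangs level on the balance hole, with the rod entering the roof at (630,175) and the gripper clear above. I'll let it settle a little, then hand in.

{"name": "apply_moves", "arguments": {"targets": [{"translation": [0,0,-0.2],"twist": 0,"hand": 0.5},{"translation": [0,0,0],"twist": 0,"hand": 0.5},{"translation": [0,0,0],"twist": 0,"hand": 0.5},{"translation": [0,0,0],"twist": 0,"hand": 0.5},{"translation": [0,0,0],"twist": 0,"hand": 0.5},{"translation": [0,0,0],"twist": 0,"hand": 0.5},{"translation": [0,0,0],"twist": 0,"hand": 0.5},{"translation": [0,0,0],"twist": 0,"hand": 0.5}]}}

```text
time: 12.05
tool_pos: [0.5873, -0.3138, 0.3621]
tool_rot: [-0.0, 0.617, 0.787, -0.0]
contact_force: [-0.1, -0.9, 0.7]
gripper_width: 0.5
grasp_force: 0.0
```

```bash
python3 -c "
from plant import *
print(job_done())"
```

```text
the job is handed in; nothing more can be done
None
```

The bracket hangs level on the rod by its balance hole (y = 26 mm), clear of the bench with the gripper away from it; I handed the job in at about 12 s, and no verdict was returned.

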